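# Centre a sample dish and hold the magnifier arm over it

## Robot

A 7-joint arm with a two-finger parallel gripper is mounted at the origin on the work surface. World frame = base frame: x ahead of the robot, y to its left, z up, the work surface at z = 0. Lengths are in m, angles in rad, forces in N, time in s.
With the tool pointing down it reaches from about 0.4 to 0.85 m from the base axis. Payload 4.5 kg.
Tool frame: the origin (TCP) lies midway between the tips of the shut fingers; the grasp point (between the pads) lies r.grip_point_offset behind it (r.grip_point_offset is the distance from the TCP to the grasp point, in m); z points along the fingers, y is the line along which they close (so a half turn about z gives the same grasp; the last joint's range is limited). The gripper opens to 88 mm and grips with 3 to 60 N. Pads are 18 mm wide; open, the fingers measure 123 mm over their backs; the gripper's body (75 mm by 187 mm) begins 45 mm behind the grasp point.
Start: joints at [-1.1, 0.689, -0.195, 1.565, 0.157, 0.902, -0.215], TCP at [0.264, 0.566, 0.239] pointing down, gripper open.
Joint ranges: [-3.01, 3.01], [-0.46, 2.08], [-1.47, 1.51], [0.13, 2.56], [-1, 4.14], [0.04, 2.09], [-2.66, 2.66]. Speed limits (rad/s): [2.57, 2.57, 3.14, 3.14, 3.14, 3.14, 3.14].

## Interface

Orientations are given as a unit quaternion [x, y, z, w].
In Python, from plant import r gives the robot as it stands.
- The arm moves only by the shell command python3 -m jog 'ROWS' [FORCE]. ROWS is JSON, a list of rows, each an object of numbers: "wx", "wy", "wz": the turn, a rotation vector about the world's x, y, z as a fraction of full scale; "dx", "dy", "dz": the shift along the world's x, y, z as a fraction of full scale; "hand": the closure, from 0 (fully open) to 1 (shut). In form: [{"wx": .., "wy": .., "wz": .., "dx": .., "dy": .., "dz": .., "hand": ..}, ...]. A call has 1 to 5 rows; each row shifts and turns the commanded pose from where the row before left it; what a row does not reach is not made up. Full scale, the value 1, is 0.25 m for a shift and 2 rad for a turn. A row lasts 1/12 s, in which the tool goes at most 41.7 mm and 7.16 degrees, less where a joint would pass 70% of its speed; a pose out of reach is approached as far as the arm can. A call with a number of a shift or a turn outside -1 to 1 is refused whole. A call with a gripper value outside its range is refused whole. The fingers move at their own pace and stop on an object; FORCE is the grip in N (left out, the last holds). Time passes only in rows, so rows that do not move let the fingers close. It gives the time, the measured TCP pose, the force, the opening and the grip force at its end, in the units of the state.
- r.get_state(): the state, without advancing time (a new reading comes with each control period).
- r.snapshot(name): name is "scene" or "top" or "wrist"; returns the picture (480x640x3 uint8, red, green, blue); there is no depth.
- r.camera_info(name): a dict with "mtx" (3x3 intrinsics, pixels), "R" (3x3) and "t" (3): a world point X has camera coordinates R X + t. Camera axes: x right, y down, z forward; pixel columns grow to the right and rows downward; lengths in m; the calibration is good to about 2 mm. A picture is of the moment at which its call begins: read the wrist's pose just before it. camera_info takes no time and is no camera call; for the wrist camera it gives the pose at the moment of the call.
- r.finish_job(): hands the job in; it is judged then, once.
Trained networks look in the newest picture that a camera, given by its name, has taken for a name from the list of things; names that differ only in an ending like _2 or _b are one class to them, and where a whole thing is asked for, a point or a joint stands for the part that bears it (a point fixed in the world has none). Each returns a list of dicts, best first, with "p" (0 to 1); they miss things now and then, are a little off and sometimes report something else, mostly with a low value. They report only what shows in the picture. A call takes as long as a camera call. They do not tell look-alikes from the thing itself.
- r.search_frame(camera, query): "bbox" ([left, top, right, bottom] in pixels, round what is visible of it).
- r.masks_of(camera, query): "region" (480x640 bool, what is visible of it) and "bbox" ([left, top, right, bottom] in pixels, round what is visible of it).
The state is a dict: "clock": time; "q": joint angles; "qd": joint speeds; "joint_torque": joint torques, N m; "tool_pos": TCP position; "eef_rot": TCP orientation; "contact_force": force on the tool from outside, world axes, zero at the start; "moment": the same for the moment, N m; "opening": opening from 0.0 (shut) to 1.0 (fully open); "finger_force": force on a finger pad.
Only numpy, scipy, OpenCV 4.12 (cv2) and the standard library are available. Lean on these libraries where they do the work, as an engineer would, in place of code of your own. Each camera call takes 0.05 s, during which the arm holds its last target. There are 200 camera calls.

## Task

Set the dish with the red top flat on the black stage plate, centred between its four stops, and let go of it. Then press the red lock button to free the magnifier's telescoping arm, pull the arm out by its black upright grip until its yellow pointer lines up with the stage's red index line on the white scale, and finish while still holding it there by the grip, because its spring would draw it back. Leave the blue-topped dish and the other things on the bench where they stand.

Things in the scene. Friction and masses are not known exactly. Their poses are not given: they have to be found in the camera images.
- red_dish: closed round white sample dish with a red disc on top, 54 mm diameter, 18 mm high, about 45 g, loose on the table; origin at the centre of its underside, z up
- blue_dish: the same dish with a blue disc on top, a bystander; origin at the centre of its underside
- seat (a point): centre of the top of the black stage plate (fixed, 110 x 110 x 12 mm), 12 mm above the table, where the dish's underside is to rest. Four round stops, 10 mm diameter and 5 mm high, stand on the plate's diagonals, 35.5 mm from this centre, leaving the dish 3.5 mm of play towards each. x axis: the way the magnifier arm comes out; y: to the white scale; z up
- index (a point): top of the red index line (4 mm wide bar fixed to the stage, lying across the white scale strip), 11 mm above the table, 79 mm in y from the stage centre; axes as seat
- gauge: fixed cream magnifier stand with a level sleeve (225 mm long, 46 wide, top 100 mm above the table). Origin on the table below the sleeve's mouth; x axis: the way the arm comes out; y: to the white scale strip (26 mm wide, 8 high, ticks every 10 mm, 79 mm from the sleeve's axis); z up. The stage stands square to it, 210 to 270 mm ahead of the mouth on the axis
- lock (a joint): travel of the red lock button, m: 0 up, 0.006 fully down (about 5 N). The arm comes free at about 0.004. Once the arm has come out the button stays about 4 mm down
- lock_top (a point): centre of the top face of the red lock button (24 mm diameter), on top of the sleeve 35 mm behind its mouth; face 116 mm above the table when up. Press straight down
- boom (a joint): extension of the arm, m: 0 retracted and locked (start) to 0.19. When the lock button is pressed it springs out by itself to about 0.02 and stays free; beyond that its spring pulls it back with 45 N per m (4 to 7 N at the mark), so it draws back if let go. Wanted: 0.11 to 0.17, the distance along x from pointer to index at the start
- grip (a point): centre of the top of the black upright grip, a square post 16 x 16 mm, sides along the stand's x and y, top 141 mm above the table, 45 mm ahead of the sleeve's mouth at the start; it moves with the arm. The block that carries it is 95 mm high, the lens ring (centre 55 mm ahead of the post, 25 mm outer radius) spans heights 61 to 71 mm
- pointer (a point): lower tip of the yellow pointer (6 mm thick rod) that hangs from the lens over the white scale, 55 mm ahead of the grip in x, 79 mm in y from the arm's axis; it moves with the arm. It lines up when it stands at the same x as index (in the stand's axes)
- reagent: amber bottle, 44 mm diameter, 85 mm high, a bystander; origin under its centre
Mind the look-alikes: they are no part of the job. What is shaped like the red_dish but green or purple is not meant.

How it is judged:
On the way, in this order (a step that is already met when the one before it is completed fails the run):
1. the red dish rests flat between the stops of the stage, let go, the arm still retracted (horizontal distance between red_dish and seat below 0.006 m and z of red_dish in the frame of seat between -0.002 and 0.002 m and angle between red_dish's own z axis and vertical below 0.05 rad and contact force between the fingers and red_dish below 0.05 N and linear speed of red_dish below 0.02 m/s and value of joint boom below 0.004 m), for 0.2 s.
2. the lock button is pressed and the arm springs free (value of joint lock above 0.0033 m and value of joint boom above 0.006 m), for 0.1 s.
3. the arm is held at the mark (x of pointer in the frame of index between -0.005 and 0.005 m and velocity of joint boom between -0.01 and 0.01 m/s and contact force between the fingers and boom above 1 N), for 0.3 s.
At the end, for the whole second after the job is handed in: The red dish lies flat (within 3 degrees, 2 mm) and untouched on the stage, its centre within 6 mm of the stage's; the yellow pointer is within 5 mm of the red index line along the scale, the arm is still (under 10 mm/s) and the fingers press on it with more than 1 N, to the end (all of step 3 and horizontal distance between red_dish and seat below 0.006 m and z of red_dish in the frame of seat between -0.002 and 0.002 m and angle between red_dish's own z axis and vertical below 0.05 rad and contact force between the fingers and red_dish below 0.05 N and linear speed of red_dish below 0.02 m/s); the arm keeps its last pose, push and grip.
It fails at once if the blue-topped dish is pushed away by more than 25 mm or tipped (distance of blue_dish from where it was at the start of the episode above 0.025 m or angle between blue_dish's own z axis and vertical above 0.5 rad).
It fails at once if the amber bottle is pushed away by more than 25 mm or tipped (distance of reagent from where it was at the start of the episode above 0.025 m or angle between reagent's own z axis and vertical above 0.5 rad).
It also fails if it takes over 58 s, if anything falls off the work surface, if the arm or the gripper's body presses on something with over 40 N, if the wrist force passes 120 N, or if a joint passes its speed limit or range.

## Working session

There is one attempt and no reset: what is moved stays moved. The work goes in short steps, Python scripts to look and compute and a shell command to move; the robot and the scene stay as the last step left them, time stands still between calls to the robot, and variables do not carry over. Pictures are saved under pics/ and viewed, at most 10 in all, crops included, and the job is handed in when it is done.

```bash
ls; mkdir -p pics; python3 - <<'E'
from plant import r
import cv2,numpy as np
s=r.get_state();print(s['clock'],s['tool_pos'],s['eef_rot'],r.grip_point_offset)
ims=[]
for n in("scene","top"):
    im=r.snapshot(n);cv2.imwrite(f'pics/{n}0.png',im[:,:,::-1])
    c=r.camera_info(n);print(n,np.round(c['mtx'],1).tolist(),np.round(c['R'],3).tolist(),np.round(c['t'],3).tolist())
    for q in("red_dish","blue_dish","seat","index","gauge","lock_top","grip","pointer","reagent"):
        try: print(q,[(round(d['p'],2),np.round(d['bbox']).tolist()) for d in r.search_frame(n,q)][:4])
        except Exception as e: print(q,e)
E
```

```text
pics
0.0 [0.26416865 0.56571866 0.23791091] [ 2.16633849e-01  9.76252481e-01 -9.20815924e-04 -1.43349790e-04] 0.0187
scene [[474.4, 0.0, 320.1], [0.0, 474.4, 239.2], [0.0, 0.0, 1.0]] [[-0.455, 0.89, 0.008], [0.555, 0.291, -0.78], [-0.697, -0.35, -0.626]] [0.253, -0.18, 1.585]
red_dish [(0.71, [198.0, 252.0, 220.0, 267.0]), (0.63, [180.0, 273.0, 198.0, 292.0]), (0.63, [239.0, 237.0, 260.0, 254.0]), (0.62, [168.0, 238.0, 191.0, 253.0])]
blue_dish [(0.73, [219.0, 228.0, 238.0, 240.0])]
seat [(0.68, [275.0, 248.0, 332.0, 289.0])]
index [(0.75, [273.0, 247.0, 330.0, 289.0])]
gauge [(0.91, [256.0, 252.0, 480.0, 372.0])]
lock_top [(0.63, [389.0, 279.0, 401.0, 288.0])]
grip [(0.79, [326.0, 256.0, 379.0, 301.0])]
pointer [(0.87, [325.0, 258.0, 383.0, 291.0])]
reagent [(0.61, [456.0, 257.0, 477.0, 292.0]), (0.35, [221.0, 226.0, 239.0, 240.0])]
top [[543.3, 0.0, 313.7], [0.0, 543.3, 240.8], [0.0, 0.0, 1.0]] [[0.024, -1.0, 0.001], [-0.998, -0.024, -0.066], [0.066, 0.001, -0.998]] [-0.033, 0.54, 1.165]
red_dish [(0.98, [438.0, 210.0, 466.0, 232.0]), (0.82, [401.0, 253.0, 429.0, 275.0]), (0.75, [471.0, 175.0, 498.0, 199.0]), (0.7, [483.0, 208.0, 508.0, 235.0])]
blue_dish [(0.56, [444.0, 261.0, 472.0, 284.0])]
seat [(0.66, [309.0, 217.0, 367.0, 286.0])]
index [(0.7, [439.0, 208.0, 464.0, 232.0]), (0.62, [309.0, 228.0, 368.0, 285.0])]
gauge [(0.73, [120.0, 194.0, 385.0, 257.0])]
lock_top []
grip [(0.85, [231.0, 209.0, 292.0, 254.0])]
pointer [(0.78, [230.0, 207.0, 290.0, 254.0])]
reagent [(0.74, [135.0, 306.0, 162.0, 330.0])]
```

```bash
python3 - <<'E'
import cv2
t=cv2.imread('pics/top0.png')[160:340,110:520];cv2.imwrite('pics/a.png',cv2.resize(t,(800,351),interpolation=cv2.INTER_CUBIC))
t=cv2.imread('pics/scene0.png')[215:385,150:490];cv2.imwrite('pics/b.png',cv2.resize(t,(800,400),interpolation=cv2.INTER_CUBIC))
E
```

```text
(no output)
```

View pics/a.png

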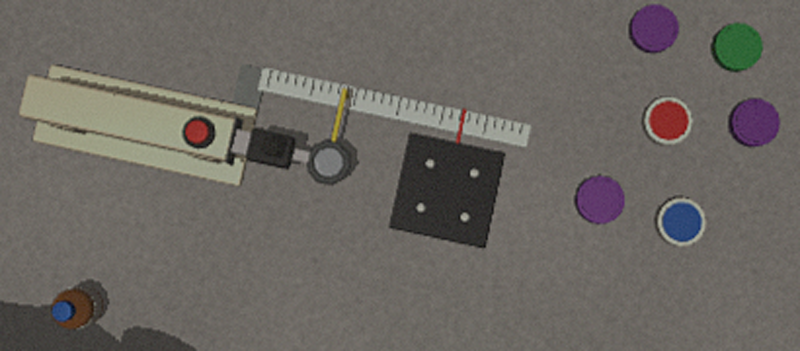

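View pics/b.png

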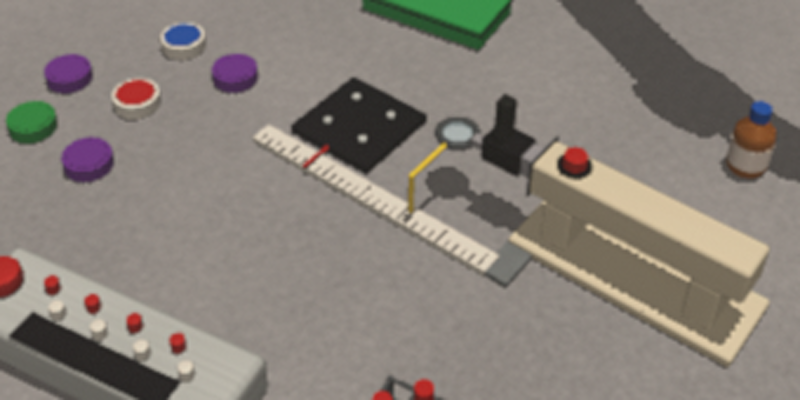

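Top view: the red-topped dish is at full-frame pixel (452,222), among the purple (445,174), (497,222), (417,262), green (488,184) and blue (459,273) discs. The stage is at about (339,257), the lock button at (211,227) on the sleeve, and the grip at about (248,236).

```bash
cat > h.py <<'E'
import cv2,numpy as np
from plant import r
def ray(c,uv):
    m=cv2.undistortPoints(np.array([[uv]],float),np.array(c['mtx']),None)[0,0]
    R=np.array(c['R']);return -R.T@np.array(c['t']),R.T@np.array([m[0],m[1],1])
def onz(c,uv,z):
    o,d=ray(c,uv);return o+d*(z-o[2])/d[2]
def tri(obs):   # [(cam,uv)] least squares; returns point, rms miss
    A=np.zeros((3,3));b=np.zeros(3);L=[]
    for c,uv in obs:
        o,d=ray(c,uv);d/=np.linalg.norm(d);P=np.eye(3)-np.outer(d,d);A+=P;b+=P@o;L.append((o,P))
    x=np.linalg.solve(A,b);return x,max(np.linalg.norm(P@(x-o)) for o,P in L)
def pix(c,X): 
    p=np.array(c['mtx'])@(np.array(c['R'])@np.asarray(X)+np.array(c['t']));return p[:2]/p[2]
def blobs(im,kind,amin=6):
    h=cv2.cvtColor(im,cv2.COLOR_RGB2HSV);H,S,V=[h[...,i].astype(int) for i in range(3)]
    m={'red':((H<8)|(H>172))&(S>150)&(V>70),'yellow':(H>18)&(H<32)&(S>150)&(V>90)}[kind]
    n,l,st,ce=cv2.connectedComponentsWithStats(m.astype(np.uint8))
    return [(ce[i].round(1).tolist(),st[i].tolist()) for i in range(1,n) if st[i,4]>=amin]
E
python3 - <<'E'
from h import *
for n in('top','scene'):
    im=cv2.imread(f'pics/{n}0.png')[:,:,::-1];print(n,'red',blobs(im,'red'),'yel',blobs(im,'yellow'))
c=r.camera_info('top')
P=lambda a,b:(110+a/1.951,160+b/1.951)
for k,uv,z in[('dish',(452.4,222),.018),('s1',P(430,164),.017),('s2',P(474,174),.017),('s3',P(421,208),.017),('s4',P(465,217),.017),('idx',P(461,126),.011),('btn',P(198,132),.116),('grip',P(271,146),.141),('blue',(459,273),.018),('bottle',P(65,312),.085),('wristcam-tcp',(313,240),0)]:
    print(k,onz(c,uv,z).round(4))
w=r.camera_info('wrist');print(np.array(w['mtx']).round(0).tolist(),np.round(w['R'],3).tolist(),(-np.array(w['R']).T@np.array(w['t'])).round(3),r.get_state()['tool_pos'])
E
```

```text
top red [([169.8, 54.4], [166, 51, 8, 8, 46]), ([418.4, 78.9], [411, 71, 16, 16, 208]), ([239.3, 79.7], [236, 76, 8, 8, 48]), ([332.4, 84.4], [330, 82, 6, 6, 28]), ([353.9, 84.8], [352, 82, 5, 6, 25]), ([375.3, 85.6], [373, 83, 6, 6, 27]), ([396.8, 85.9], [394, 84, 6, 5, 25]), ([226.9, 91.2], [224, 88, 7, 8, 46]), ([452.4, 221.3], [443, 212, 20, 19, 284]), ([345.9, 224.0], [344, 216, 5, 18, 24]), ([210.4, 227.1], [205, 222, 12, 12, 109])] yel [([283.2, 219.8], [280, 206, 8, 27, 56])]
scene red [([207.0, 253.8], [200, 249, 15, 10, 114]), ([287.6, 277.9], [286, 277, 4, 3, 8]), ([394.2, 282.7], [389, 278, 11, 11, 89]), ([150.0, 331.9], [142, 324, 17, 17, 226]), ([171.6, 335.6], [169, 332, 6, 8, 32]), ([188.7, 343.4], [186, 340, 6, 8, 31]), ([206.6, 351.6], [204, 348, 6, 8, 34]), ([225.1, 360.1], [223, 357, 5, 8, 31]), ([329.8, 381.6], [326, 377, 8, 11, 73]), ([312.3, 386.4], [309, 381, 8, 12, 77]), ([376.0, 444.7], [372, 438, 10, 14, 107])] yel [([329.2, 287.0], [324, 276, 16, 29, 50])]
dish [ 0.5896 -0.3209  0.018 ]
s1 [ 0.535  -0.0558  0.017 ]
s2 [ 0.525  -0.1052  0.017 ]
s3 [ 0.4857 -0.0469  0.017 ]
s4 [ 0.4769 -0.0961  0.017 ]
idx [ 0.579  -0.0899  0.011 ]
btn [0.5559 0.1855 0.116 ]
grip [0.5415 0.1072 0.141 ]
blue [ 0.4789 -0.336   0.018 ]
bottle [0.367 0.323 0.085]
wristcam-tcp [ 0.544  -0.0177  0.    ]
[[410.0, 0.0, 323.0], [0.0, 410.0, 232.0], [0.0, 0.0, 1.0]] [[0.423, 0.906, 0.0], [0.87, -0.406, 0.28], [0.254, -0.118, -0.96]] [0.2   0.597 0.384] [0.26438731 0.56632997 0.23873073]
```

```bash
cat > shot.py <<'E'
import sys,pickle
from h import *
n=sys.argv[1]
c=r.camera_info('wrist');im=r.snapshot('wrist');c2=r.camera_info('wrist')
cv2.imwrite(f'pics/{n}.png',im[:,:,::-1]);pickle.dump(c,open(f'pics/{n}.pkl','wb'))
print(n,'drift',np.abs(np.array(c['t'])-np.array(c2['t'])).max(),blobs(im,'red',30),blobs(im,'yellow',30))
E
python3 -m jog '[{"dx":0.057,"dy":-0.154,"wz":-0.006,"hand":0},{"dx":0.057,"dy":-0.154,"wz":-0.006,"hand":0},{"dx":0.057,"dy":-0.154,"wz":-0.006,"hand":0},{"dx":0.057,"dy":-0.154,"wz":-0.006,"hand":0},{"dx":0.057,"dy":-0.154,"wz":-0.006,"hand":0}]' 20
python3 -m jog '[{"dx":0.057,"dy":-0.154,"wz":-0.006,"hand":0},{"dx":0.057,"dy":-0.154,"wz":-0.006,"hand":0},{"dx":0.057,"dy":-0.154,"wz":-0.006,"hand":0},{"dx":0.057,"dy":-0.154,"wz":-0.006,"hand":0},{"dx":0.057,"dy":-0.154,"wz":-0.006,"hand":0}]'
python3 -m jog '[{"dx":0,"dy":0,"hand":0},{"dx":0,"hand":0}]'
python3 shot.py w1
python3 -m jog '[{"dx":0.057,"dy":-0.154,"wz":-0.006,"hand":0},{"dx":0.057,"dy":-0.154,"wz":-0.006,"hand":0},{"dx":0.057,"dy":-0.154,"wz":-0.006,"hand":0},{"dx":0,"dy":0,"hand":0},{"dx":0,"hand":0}]'
python3 shot.py w2
python3 -m jog '[{"dx":0.057,"dy":-0.154,"wz":-0.006,"hand":0},{"dx":0.057,"dy":-0.154,"wz":-0.006,"hand":0},{"dx":0.057,"dy":-0.154,"wz":-0.006,"hand":0},{"dx":0,"dy":0,"hand":0},{"dx":0,"hand":0}]'
python3 shot.py w3
```

```text
w1 drift 1.2767435874083688e-06 [] [([35.5, 384.9], [28, 348, 21, 69, 416]), ([612.9, 393.4], [607, 368, 11, 47, 258])]
w2 drift 1.1666800768805885e-06 [] [([37.4, 367.9], [29, 348, 19, 40, 223]), ([612.9, 393.5], [608, 368, 10, 48, 258]), ([33.5, 404.2], [28, 389, 14, 28, 192])]
w3 drift 8.685722037160559e-07 [] [([35.4, 384.9], [28, 348, 20, 69, 421]), ([612.9, 393.7], [608, 368, 10, 47, 255])]invalid input
invalid input
invalid input
invalid input
invalid input
```

```bash

python3 -m jog '[{"wx":0,"wy":0,"wz":-0.006,"dx":0.057,"dy":-0.154,"dz":0,"hand":0},{"wx":0,"wy":0,"wz":-0.006,"dx":0.057,"dy":-0.154,"dz":0,"hand":0},{"wx":0,"wy":0,"wz":-0.006,"dx":0.057,"dy":-0.154,"dz":0,"hand":0},{"wx":0,"wy":0,"wz":-0.006,"dx":0.057,"dy":-0.154,"dz":0,"hand":0},{"wx":0,"wy":0,"wz":-0.006,"dx":0.057,"dy":-0.154,"dz":0,"hand":0}]' 20
```

```text
clock: 1.57
tool_pos: [0.336, 0.3721, 0.2389]
eef_rot: [0.246, 0.969, 0.0, 0.0]
contact_force: [0.6, 0.5, -0.6]
opening: 1.004
finger_force: 0.0
```

```bash

python3 -m jog '[{"wx":0,"wy":0,"wz":-0.006,"dx":0.057,"dy":-0.154,"dz":0,"hand":0},{"wx":0,"wy":0,"wz":-0.006,"dx":0.057,"dy":-0.154,"dz":0,"hand":0},{"wx":0,"wy":0,"wz":-0.006,"dx":0.057,"dy":-0.154,"dz":0,"hand":0},{"wx":0,"wy":0,"wz":0,"dx":0,"dy":0,"dz":0,"hand":0},{"wx":0,"wy":0,"wz":0,"dx":0,"dy":0,"dz":0,"hand":0}]'
python3 shot.py w1
python3 -m jog '[{"wx":0,"wy":0,"wz":-0.006,"dx":0.057,"dy":-0.154,"dz":0,"hand":0},{"wx":0,"wy":0,"wz":-0.006,"dx":0.057,"dy":-0.154,"dz":0,"hand":0},{"wx":0,"wy":0,"wz":-0.006,"dx":0.057,"dy":-0.154,"dz":0,"hand":0},{"wx":0,"wy":0,"wz":0,"dx":0,"dy":0,"dz":0,"hand":0},{"wx":0,"wy":0,"wz":0,"dx":0,"dy":0,"dz":0,"hand":0}]'
python3 shot.py w2
python3 -m jog '[{"wx":0,"wy":0,"wz":-0.006,"dx":0.057,"dy":-0.154,"dz":0,"hand":0},{"wx":0,"wy":0,"wz":-0.006,"dx":0.057,"dy":-0.154,"dz":0,"hand":0},{"wx":0,"wy":0,"wz":-0.006,"dx":0.057,"dy":-0.154,"dz":0,"hand":0},{"wx":0,"wy":0,"wz":0,"dx":0,"dy":0,"dz":0,"hand":0},{"wx":0,"wy":0,"wz":0,"dx":0,"dy":0,"dz":0,"hand":0}]'
python3 shot.py w3
python3 -m jog '[{"wx":0,"wy":0,"wz":-0.006,"dx":0.057,"dy":-0.154,"dz":0,"hand":0},{"wx":0,"wy":0,"wz":-0.006,"dx":0.057,"dy":-0.154,"dz":0,"hand":0},{"wx":0,"wy":0,"wz":-0.006,"dx":0.057,"dy":-0.154,"dz":0,"hand":0},{"wx":0,"wy":0,"wz":0,"dx":0,"dy":0,"dz":0,"hand":0},{"wx":0,"wy":0,"wz":0,"dx":0,"dy":0,"dz":0,"hand":0}]'
python3 shot.py w4
python3 - <<'E'
import cv2,numpy as np
I=[cv2.resize(cv2.imread(f'pics/w{i}.png'),(400,300),interpolation=cv2.INTER_AREA) for i in(1,2,3,4)]
cv2.imwrite('pics/m.png',np.vstack([np.hstack(I[:2]),np.hstack(I[2:])]))
E
```

```text
clock: 1.98
tool_pos: [0.3796, 0.2557, 0.2389]
eef_rot: [0.266, 0.964, -0.0, 0.0]
contact_force: [-0.8, 0.8, 0.3]
opening: 0.999
finger_force: 0.0
w1 drift 0.001275330251734652 [([362.2, 437.3], [348, 424, 30, 25, 572])] [([35.9, 381.7], [28, 347, 22, 70, 447]), ([611.0, 382.1], [600, 353, 20, 65, 369])]
clock: 2.45
tool_pos: [0.4219, 0.1422, 0.2388]
eef_rot: [0.282, 0.959, 0.0, 0.0]
contact_force: [0.4, 0.8, -0.5]
opening: 0.999
finger_force: 0.0
w2 drift 0.0005232047900591286 [([223.0, 423.6], [214, 411, 18, 28, 95])] [([36.1, 381.9], [27, 345, 24, 74, 443]), ([610.8, 385.7], [599, 351, 21, 68, 390]), ([333.9, 413.7], [324, 400, 17, 31, 259])]
clock: 2.92
tool_pos: [0.4647, 0.0277, 0.2387]
eef_rot: [0.298, 0.954, 0.0, 0.0]
contact_force: [0.3, 0.1, -0.3]
opening: 1.002
finger_force: 0.0
w3 drift 0.0006095536870544538 [([591.0, 199.2], [570, 182, 43, 37, 1229]), ([291.0, 343.5], [283, 331, 17, 27, 90]), ([131.6, 453.3], [121, 448, 25, 10, 187])] [([417.1, 307.4], [404, 279, 27, 57, 344]), ([609.3, 382.2], [593, 344, 27, 76, 630]), ([35.6, 385.9], [28, 346, 22, 74, 501])]
clock: 3.38
tool_pos: [0.5075, -0.0871, 0.2386]
eef_rot: [0.315, 0.949, 0.0, 0.0]
contact_force: [0.3, 1.1, 0.3]
opening: 0.999
finger_force: 0.0
w4 drift 0.0009259129169279512 [([364.9, 253.9], [356, 237, 19, 35, 103]), ([192.5, 402.5], [178, 400, 29, 7, 157])] [([513.7, 187.8], [498, 150, 31, 68, 578]), ([607.2, 364.6], [594, 345, 25, 40, 295]), ([35.2, 386.5], [28, 349, 20, 71, 451]), ([611.8, 404.9], [601, 386, 19, 34, 249])]
```

View pics/m.png

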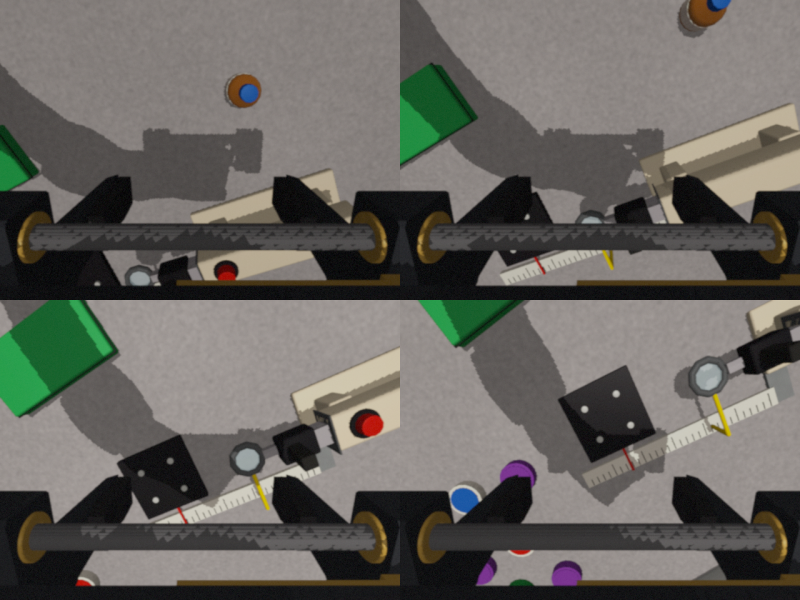

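The wrist montage shows the stage with its four stops (w4 full-frame about (296,176), (347,150), (320,224), (371,200)) and the red index bar (365,254). The lens and yellow pointer are at (514,188), and the lock button is at w3 (591,199).

```bash
cat > meas.py <<'E'
from h import *
import pickle
C={'top':r.camera_info('top'),'scene':r.camera_info('scene')};I={}
for n in('top','scene','w3','w4'):
    I[n]=cv2.imread(f'pics/{n}{"0" if n[0]!="w" else ""}.png')[:,:,::-1]
    if n[0]=='w': C[n]=pickle.load(open(f'pics/{n}.pkl','rb'))
def spot(n,X,rad):
    u,v=np.round(pix(C[n],X)).astype(int);g=cv2.cvtColor(np.ascontiguousarray(I[n]),cv2.COLOR_RGB2GRAY).astype(float)[v-rad:v+rad+1,u-rad:u+rad+1]
    w=np.clip(g-(g.min()+.5*(g.max()-g.min())),0,None);yy,xx=np.mgrid[-rad:rad+1,-rad:rad+1]
    return (u+(w*xx).sum()/w.sum(),v+(w*yy).sum()/w.sum())
S=[]
for X in[(.535,-.0558),(.525,-.1052),(.4857,-.0469),(.4769,-.0961)]:
    X=np.array([*X,.017]);uv={n:spot(n,X,{'top':4,'scene':4}.get(n,9)) for n in C}
    obs=[(C[n],uv[n]) for n in uv];p,e=tri(obs);S.append(p)
    print(p.round(4),round(e,4),'wr',tri(obs[2:])[0].round(4),[(n,onz(C[n],uv[n],.017)[:2].round(4).tolist()) for n in uv])
S=np.array(S);c=S.mean(0);x=(S[1]+S[3]-S[0]-S[2]);y=(S[0]+S[1]-S[2]-S[3])
print('stage',c.round(4),'ang x',np.degrees(np.arctan2(x[1],x[0])),'ang y',np.degrees(np.arctan2(y[1],y[0])),np.linalg.norm(S-c,axis=1).round(4))
print('idx',[onz(C[n],uv,.011).round(4).tolist() for n,uv in[('w4',(364.9,253.9)),('top',(345.9,224)),('w3',(291,343.5))]])
print('btn',[onz(C[n],uv,.116).round(4).tolist() for n,uv in[('w3',(591,199.2)),('top',(210.4,227.1)),('scene',(394.2,282.7))]],tri([(C['w3'],(591,199.2)),(C['top'],(210.4,227.1)),(C['scene'],(394.2,281.5))]))
print('dish',[onz(C[n],uv,.018).round(4).tolist() for n,uv in[('top',(452.4,221.3)),('scene',(207,253.8))]],tri([(C['top'],(452.4,221.3)),(C['scene'],(207,253.8))]))
E
python3 meas.py
```

```text
[ 0.5368 -0.056   0.0169] 0.0013 wr [ 0.5372 -0.0563  0.0152] [('top', [0.5364, -0.0547]), ('scene', [0.5372, -0.0572]), ('w3', [0.5366, -0.0557]), ('w4', [0.5368, -0.0563])]
[ 0.5275 -0.1053  0.0167] 0.0014 wr [ 0.5276 -0.1055  0.0162] [('top', [0.5268, -0.1041]), ('scene', [0.5282, -0.1063]), ('w3', [0.5274, -0.1051]), ('w4', [0.5274, -0.1053])]
[ 0.4875 -0.0467  0.0168] 0.0014 wr [ 0.4878 -0.0469  0.0155] [('top', [0.4869, -0.0454]), ('scene', [0.4882, -0.0479]), ('w3', [0.4875, -0.0464]), ('w4', [0.4876, -0.0469])]
[ 0.4783 -0.0958  0.0171] 0.0015 wr [ 0.4785 -0.0962  0.0158] [('top', [0.4777, -0.0945]), ('scene', [0.4786, -0.0973]), ('w3', [0.4783, -0.0956]), ('w4', [0.4783, -0.096])]
stage [ 0.5075 -0.0759  0.0169] ang x -100.68722961914477 ang y -10.778399382996485 [0.0354 0.0355 0.0354 0.0354]
idx [[0.5798, -0.0899, 0.011], [0.5802, -0.089, 0.011], [0.5758, -0.0886, 0.011]]
btn [[0.5538, 0.1842, 0.116], [0.557, 0.1877, 0.116], [0.564, 0.188, 0.116]] (array([0.55675596, 0.18670721, 0.11229166]), np.float64(0.001761460964327356))
dish [[0.5912, -0.3208, 0.018], [0.591, -0.3239, 0.018]] (array([ 0.59170661, -0.32165509,  0.01914341]), np.float64(0.0012312865140020795))
```

```bash

python3 -m jog '[{"wx":0,"wy":0,"wz":-0.0065,"dx":0.055,"dy":-0.156,"dz":0,"hand":0},{"wx":0,"wy":0,"wz":-0.0065,"dx":0.055,"dy":-0.156,"dz":0,"hand":0},{"wx":0,"wy":0,"wz":-0.0065,"dx":0.055,"dy":-0.156,"dz":0,"hand":0},{"wx":0,"wy":0,"wz":-0.0065,"dx":0.055,"dy":-0.156,"dz":0,"hand":0},{"wx":0,"wy":0,"wz":-0.0065,"dx":0.055,"dy":-0.156,"dz":0,"hand":0}]'
python3 -m jog '[{"wx":0,"wy":0,"wz":-0.0065,"dx":0.055,"dy":-0.156,"dz":0,"hand":0},{"wx":0,"wy":0,"wz":0,"dx":0,"dy":0,"dz":0,"hand":0},{"wx":0,"wy":0,"wz":0,"dx":0,"dy":0,"dz":0,"hand":0},{"wx":0,"wy":0,"wz":0,"dx":0,"dy":0,"dz":0,"hand":0}]'
python3 shot.py w5
python3 - <<'E'
from h import *
import pickle
c=pickle.load(open('pics/w5.pkl','rb'));im=cv2.imread('pics/w5.png')
for b,st in blobs(im[:,:,::-1],'red',300): print(b,onz(c,b,.018).round(4))
print(r.get_state()['tool_pos'],pix(c,[.591,-.3222,.018]))
cv2.imwrite('pics/w5c.png',im[60:380,140:540])
E
```

```text
clock: 3.85
tool_pos: [0.5772, -0.28, 0.239]
eef_rot: [0.343, 0.939, 0.001, -0.0]
contact_force: [0.5, 1.8, 0.4]
opening: 1.002
finger_force: 0.0
clock: 4.18
tool_pos: [0.5903, -0.3175, 0.2383]
eef_rot: [0.349, 0.937, 0.001, -0.001]
contact_force: [0.0, 0.2, 0.4]
opening: 0.998
finger_force: 0.0
w5 drift 0.0003406606518247257 [([526.5, 14.1], [519, 0, 16, 29, 146]), ([319.6, 199.1], [297, 177, 46, 45, 1653])] [([610.6, 383.2], [597, 347, 23, 72, 524]), ([33.6, 389.7], [29, 356, 13, 64, 316])]
[319.6, 199.1] [ 0.5917 -0.3217  0.018 ]
[ 0.59019906 -0.31737879  0.23863322] [318.66013983 198.87558509]
```

View pics/w5c.png

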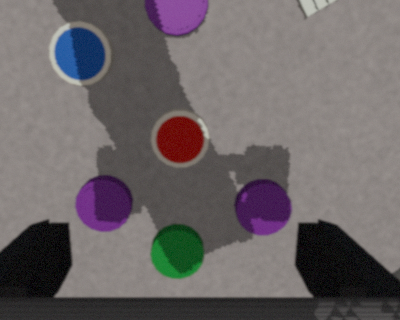

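Crop: the red top with the white rim sits at (180,139), and it is the only one that fits. Purple discs are at (177,10), (104,204) and (263,207), green at (177,251), blue at (80,54). The wrist view gives (0.5917,-0.3217), which agrees with the other views. Descending.

```bash

python3 -m jog '[{"wx":0,"wy":0,"wz":0,"dx":0.005,"dy":-0.017,"dz":-0.15,"hand":0},{"wx":0,"wy":0,"wz":0,"dx":0,"dy":0,"dz":-0.16,"hand":0},{"wx":0,"wy":0,"wz":0,"dx":0,"dy":0,"dz":-0.16,"hand":0},{"wx":0,"wy":0,"wz":0,"dx":0,"dy":0,"dz":-0.16,"hand":0},{"wx":0,"wy":0,"wz":0,"dx":0,"dy":0,"dz":-0.16,"hand":0}]'
python3 -m jog '[{"wx":0,"wy":0,"wz":0,"dx":0,"dy":0,"dz":0,"hand":0},{"wx":0,"wy":0,"wz":0,"dx":0,"dy":0,"dz":0,"hand":0},{"wx":0,"wy":0,"wz":0,"dx":0,"dy":0,"dz":0,"hand":0}]'
```

```text
clock: 4.65
tool_pos: [0.5913, -0.3226, 0.0404]
eef_rot: [0.35, 0.937, 0.001, 0.0]
contact_force: [-0.0, 0.3, 0.2]
opening: 1.001
finger_force: 0.0
clock: 4.9
tool_pos: [0.5924, -0.3253, 0.0438]
eef_rot: [0.351, 0.936, 0.0, 0.002]
contact_force: [0.0, 0.1, 0.4]
opening: 1.004
finger_force: 0.0
```

```bash

python3 -m jog '[{"wx":0,"wy":0,"wz":0,"dx":-0.004,"dy":0.013,"dz":-0.08,"hand":0},{"wx":0,"wy":0,"wz":0,"dx":0,"dy":0,"dz":-0.075,"hand":0},{"wx":0,"wy":0,"wz":0,"dx":0,"dy":0,"dz":0,"hand":0},{"wx":0,"wy":0,"wz":0,"dx":0,"dy":0,"dz":0,"hand":0},{"wx":0,"wy":0,"wz":0,"dx":0,"dy":0,"dz":0,"hand":0}]'
python3 -m jog '[{"wx":0,"wy":0,"wz":0,"dx":0,"dy":0,"dz":0,"hand":1},{"wx":0,"wy":0,"wz":0,"dx":0,"dy":0,"dz":0,"hand":1},{"wx":0,"wy":0,"wz":0,"dx":0,"dy":0,"dz":0,"hand":1},{"wx":0,"wy":0,"wz":0,"dx":0,"dy":0,"dz":0,"hand":1},{"wx":0,"wy":0,"wz":0,"dx":0,"dy":0,"dz":0,"hand":1}]' 20
```

```text
clock: 5.32
tool_pos: [0.5913, -0.3239, 0.0056]
eef_rot: [0.352, 0.936, -0.0, 0.002]
contact_force: [-0.0, 0.4, 0.4]
opening: 1.0
finger_force: 0.0
clock: 5.73
tool_pos: [0.5895, -0.3232, 0.0028]
eef_rot: [0.352, 0.936, 0.0, 0.0]
contact_force: [1.3, 0.4, 0.4]
opening: 0.643
finger_force: 0.2
```

```bash

python3 -m jog '[{"wx":0,"wy":0,"wz":0,"dx":0,"dy":0,"dz":0,"hand":1},{"wx":0,"wy":0,"wz":0,"dx":0,"dy":0,"dz":0,"hand":1},{"wx":0,"wy":0,"wz":0,"dx":0,"dy":0,"dz":0,"hand":1}]' 20
python3 -m jog '[{"wx":0,"wy":0,"wz":0,"dx":0,"dy":0,"dz":0.08,"hand":1},{"wx":0,"wy":0,"wz":0,"dx":0,"dy":0,"dz":0.15,"hand":1},{"wx":0,"wy":0,"wz":0,"dx":0,"dy":0,"dz":0.1,"hand":1},{"wx":0,"wy":0,"wz":0,"dx":0,"dy":0,"dz":0,"hand":1},{"wx":0,"wy":0,"wz":0,"dx":0,"dy":0,"dz":0,"hand":1}]'
```

```text
clock: 5.98
tool_pos: [0.5895, -0.3231, 0.0026]
eef_rot: [0.352, 0.936, 0.0, 0.0]
contact_force: [0.2, -0.3, 2.6]
opening: 0.601
finger_force: 20.0
clock: 6.4
tool_pos: [0.5903, -0.3237, 0.0865]
eef_rot: [0.352, 0.936, -0.0, 0.002]
contact_force: [0.2, -0.6, -0.3]
opening: 0.606
finger_force: 20.0
```

```bash

python3 -m jog '[{"wx":0,"wy":0,"wz":-0.058,"dx":-0.037,"dy":0.11,"dz":0,"hand":1},{"wx":0,"wy":0,"wz":-0.058,"dx":-0.037,"dy":0.11,"dz":0,"hand":1},{"wx":0,"wy":0,"wz":-0.058,"dx":-0.037,"dy":0.11,"dz":0,"hand":1},{"wx":0,"wy":0,"wz":-0.058,"dx":-0.037,"dy":0.11,"dz":0,"hand":1},{"wx":0,"wy":0,"wz":-0.058,"dx":-0.037,"dy":0.11,"dz":0,"hand":1}]'
python3 -m jog '[{"wx":0,"wy":0,"wz":-0.058,"dx":-0.037,"dy":0.11,"dz":0,"hand":1},{"wx":0,"wy":0,"wz":-0.058,"dx":-0.037,"dy":0.11,"dz":0,"hand":1},{"wx":0,"wy":0,"wz":-0.058,"dx":-0.037,"dy":0.11,"dz":0,"hand":1},{"wx":0,"wy":0,"wz":-0.058,"dx":-0.037,"dy":0.11,"dz":0,"hand":1},{"wx":0,"wy":0,"wz":0,"dx":0,"dy":0,"dz":0,"hand":1}]'
python3 -m jog '[{"wx":0,"wy":0,"wz":0,"dx":0,"dy":0,"dz":0,"hand":1},{"wx":0,"wy":0,"wz":0,"dx":0,"dy":0,"dz":0,"hand":1},{"wx":0,"wy":0,"wz":0,"dx":0,"dy":0,"dz":0,"hand":1},{"wx":0,"wy":0,"wz":0,"dx":0,"dy":0,"dz":0,"hand":1}]'
```

```text
clock: 6.82
tool_pos: [0.5413, -0.1844, 0.0835]
eef_rot: [0.607, 0.795, -0.001, -0.001]
contact_force: [0.9, 0.4, -0.8]
opening: 0.599
finger_force: 20.0
clock: 7.23
tool_pos: [0.5024, -0.0682, 0.0833]
eef_rot: [0.77, 0.638, -0.001, -0.004]
contact_force: [-0.5, 0.4, -0.4]
opening: 0.6
finger_force: 20.0
clock: 7.57
tool_pos: [0.5063, -0.0774, 0.0847]
eef_rot: [0.772, 0.635, -0.0, 0.0]
contact_force: [-0.7, -1.1, -0.4]
opening: 0.602
finger_force: 20.0
```

```bash
python3 shot.py w6;python3 - <<'E'
from h import *
import pickle
c=pickle.load(open('pics/w6.pkl','rb'));im=cv2.imread('pics/w6.png');s=r.get_state();print(s['tool_pos'])
for b,st in blobs(im[:,:,::-1],'red',200): print(b,st,onz(c,b,s['tool_pos'][2]+.0154).round(4))
E
```

```text
w6 drift 0.00015771830686699823 [([455.9, 242.1], [421, 239, 71, 8, 483]), ([322.9, 317.2], [263, 269, 121, 89, 9036])] [([140.8, 380.6], [128, 340, 36, 81, 1108]), ([505.5, 380.7], [483, 340, 36, 81, 1103]), ([463.6, 449.7], [177, 439, 463, 17, 4075])]
[ 0.50626413 -0.07715738  0.08480343]
[455.9, 242.1] [421, 239, 71, 8, 483] [ 0.5562 -0.0559  0.1002]
[322.9, 317.2] [263, 269, 121, 89, 9036] [ 0.5073 -0.0747  0.1002]
```

```bash

python3 -m jog '[{"wx":0,"wy":0,"wz":0,"dx":0.003,"dy":0.007,"dz":-0.1,"hand":1},{"wx":0,"wy":0,"wz":0,"dx":0,"dy":0,"dz":-0.1,"hand":1},{"wx":0,"wy":0,"wz":0,"dx":0,"dy":0,"dz":-0.04,"hand":1},{"wx":0,"wy":0,"wz":0,"dx":0,"dy":0,"dz":0,"hand":1},{"wx":0,"wy":0,"wz":0,"dx":0,"dy":0,"dz":0,"hand":1}]'
python3 -m jog '[{"wx":0,"wy":0,"wz":0,"dx":0,"dy":0,"dz":0,"hand":1},{"wx":0,"wy":0,"wz":0,"dx":0,"dy":0,"dz":0,"hand":1},{"wx":0,"wy":0,"wz":0,"dx":0,"dy":0,"dz":0,"hand":1}]'
```

```text
clock: 8.03
tool_pos: [0.5066, -0.0745, 0.0249]
eef_rot: [0.772, 0.636, -0.0, -0.0]
contact_force: [0.4, -0.4, 0.4]
opening: 0.603
finger_force: 20.0
clock: 8.28
tool_pos: [0.5075, -0.0741, 0.026]
eef_rot: [0.772, 0.636, 0.001, 0.001]
contact_force: [-0.9, -0.5, 0.5]
opening: 0.6
finger_force: 20.0
```

```bash

python3 -m jog '[{"wx":0,"wy":0,"wz":0,"dx":0,"dy":-0.004,"dz":-0.02,"hand":1},{"wx":0,"wy":0,"wz":0,"dx":0,"dy":0,"dz":-0.023,"hand":1},{"wx":0,"wy":0,"wz":0,"dx":0,"dy":0,"dz":0,"hand":1},{"wx":0,"wy":0,"wz":0,"dx":0,"dy":0,"dz":0,"hand":1},{"wx":0,"wy":0,"wz":0,"dx":0,"dy":0,"dz":0,"hand":1}]'
python3 -m jog '[{"wx":0,"wy":0,"wz":0,"dx":0,"dy":0,"dz":0,"hand":1},{"wx":0,"wy":0,"wz":0,"dx":0,"dy":0,"dz":0,"hand":1}]'
```

```text
clock: 8.7
tool_pos: [0.5071, -0.075, 0.0141]
eef_rot: [0.772, 0.636, 0.0, 0.0]
contact_force: [-0.3, 0.5, 0.6]
opening: 0.605
finger_force: 20.0
clock: 8.87
tool_pos: [0.5067, -0.0749, 0.0141]
eef_rot: [0.772, 0.636, -0.0, -0.0]
contact_force: [-0.3, 0.0, -0.2]
opening: 0.603
finger_force: 20.0
```

```bash

python3 -m jog '[{"wx":0,"wy":0,"wz":0,"dx":0.002,"dy":-0.001,"dz":-0.004,"hand":1},{"wx":0,"wy":0,"wz":0,"dx":0,"dy":0,"dz":0,"hand":1},{"wx":0,"wy":0,"wz":0,"dx":0,"dy":0,"dz":0,"hand":0.2},{"wx":0,"wy":0,"wz":0,"dx":0,"dy":0,"dz":0,"hand":0.2},{"wx":0,"wy":0,"wz":0,"dx":0,"dy":0,"dz":0,"hand":0.2}]'
python3 -m jog '[{"wx":0,"wy":0,"wz":0,"dx":0,"dy":0,"dz":0,"hand":0.1},{"wx":0,"wy":0,"wz":0,"dx":0,"dy":0,"dz":0,"hand":0.1},{"wx":0,"wy":0,"wz":0,"dx":0,"dy":0,"dz":0,"hand":0.1}]'
```

```text
clock: 9.28
tool_pos: [0.5073, -0.0751, 0.0131]
eef_rot: [0.772, 0.636, -0.0, -0.0]
contact_force: [-0.5, 0.3, -0.4]
opening: 0.789
finger_force: 0.0
clock: 9.53
tool_pos: [0.5073, -0.0752, 0.0131]
eef_rot: [0.772, 0.636, -0.0, -0.0]
contact_force: [-0.3, -0.0, 0.2]
opening: 0.901
finger_force: 0.0
```

Lift well clear (to about 0.25 m) and check.

```bash

python3 -m jog '[{"wx":0,"wy":0,"wz":0,"dx":0,"dy":0,"dz":0.08,"hand":0.1},{"wx":0,"wy":0,"wz":0,"dx":0,"dy":0,"dz":0.16,"hand":0.1},{"wx":0,"wy":0,"wz":0,"dx":0,"dy":0,"dz":0.16,"hand":0.1},{"wx":0,"wy":0,"wz":0,"dx":0,"dy":0,"dz":0.16,"hand":0.1},{"wx":0,"wy":0,"wz":0,"dx":0,"dy":0,"dz":0.16,"hand":0.1}]'
python3 -m jog '[{"wx":0,"wy":0,"wz":0,"dx":0,"dy":0,"dz":0.16,"hand":0.1},{"wx":0,"wy":0,"wz":0,"dx":0,"dy":0,"dz":0,"hand":0.1},{"wx":0,"wy":0,"wz":0,"dx":0,"dy":0,"dz":0,"hand":0.1},{"wx":0,"wy":0,"wz":0,"dx":0,"dy":0,"dz":0,"hand":0.1},{"wx":0,"wy":0,"wz":0,"dx":0,"dy":0,"dz":0,"hand":0.1}]'
python3 shot.py w7;python3 - <<'E'
from h import *
import pickle
c=pickle.load(open('pics/w7.pkl','rb'));im=cv2.imread('pics/w7.png');s=r.get_state();print(s['tool_pos'])
for b,st in blobs(im[:,:,::-1],'red',30): print(b,st,onz(c,b,.030).round(4))
im=r.snapshot('scene');c2=r.camera_info('scene');cv2.imwrite('pics/s1.png',im[:,:,::-1])
for b,st in blobs(im,'red',8)[:4]: print('sc',b,st,onz(c2,b,.03).round(4))
cv2.imwrite('pics/w7c.png',cv2.resize(cv2.imread('pics/w7.png'),(640,480)))
E
```

```text
clock: 9.95
tool_pos: [0.5067, -0.0751, 0.195]
eef_rot: [0.772, 0.636, -0.0, -0.0]
contact_force: [-0.1, -0.7, -0.1]
opening: 0.902
finger_force: 0.0
clock: 10.37
tool_pos: [0.5062, -0.0748, 0.2318]
eef_rot: [0.772, 0.636, -0.001, -0.001]
contact_force: [-0.4, 0.3, -0.1]
opening: 0.898
finger_force: 0.0
w7 drift 4.783978803113431e-05 [([324.3, 199.6], [300, 176, 49, 48, 1839]), ([406.8, 195.7], [385, 194, 44, 4, 155])] [([402.5, 23.2], [358, 19, 86, 20, 752]), ([60.0, 387.2], [54, 349, 18, 71, 433]), ([586.4, 387.8], [575, 350, 19, 70, 434])]
[ 0.50620247 -0.07488997  0.23165833]
[324.3, 199.6] [300, 176, 49, 48, 1839] [ 0.5071 -0.0753  0.03  ]
[406.8, 195.7] [385, 194, 44, 4, 155] [ 0.5775 -0.0854  0.03  ]
sc [302.7, 260.0] [296, 256, 15, 9, 113] [ 0.5059 -0.077   0.03  ]
sc [394.2, 282.7] [389, 278, 11, 11, 87] [0.4755 0.1652 0.03  ]
sc [150.0, 331.9] [142, 324, 17, 17, 226] [ 0.8736 -0.2605  0.03  ]
sc [171.6, 335.5] [169, 332, 6, 8, 31] [ 0.8595 -0.2115  0.03  ]
```

View pics/w7c.png

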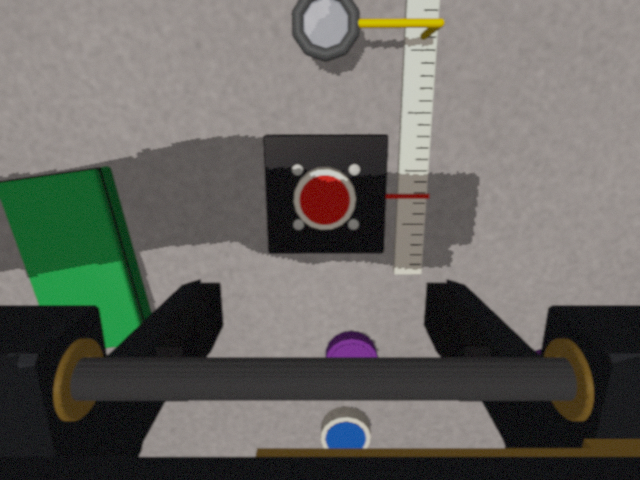

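The picture shows the red dish at (324,199) flat in the middle of the four stops, with the red index bar at (407,196). The wrist fix is (0.507,-0.0755), less than 1 mm off centre. Next is the lock button: fly over with the fingers shut.

```bash

python3 -m jog '[{"wx":0,"wy":0,"wz":0,"dx":0.028,"dy":0.148,"dz":0,"hand":1},{"wx":0,"wy":0,"wz":0,"dx":0.028,"dy":0.148,"dz":0,"hand":1},{"wx":0,"wy":0,"wz":0,"dx":0.028,"dy":0.148,"dz":0,"hand":1},{"wx":0,"wy":0,"wz":0,"dx":0.028,"dy":0.148,"dz":0,"hand":1},{"wx":0,"wy":0,"wz":0,"dx":0.028,"dy":0.148,"dz":0,"hand":1}]'
python3 -m jog '[{"wx":0,"wy":0,"wz":0,"dx":0.028,"dy":0.148,"dz":0,"hand":1},{"wx":0,"wy":0,"wz":0,"dx":0.028,"dy":0.148,"dz":0,"hand":1},{"wx":0,"wy":0,"wz":0,"dx":0,"dy":0,"dz":0,"hand":1},{"wx":0,"wy":0,"wz":0,"dx":0,"dy":0,"dz":0,"hand":1},{"wx":0,"wy":0,"wz":0,"dx":0,"dy":0,"dz":0,"hand":1}]'
python3 -m jog '[{"wx":0,"wy":0,"wz":0,"dx":0,"dy":0,"dz":0,"hand":1},{"wx":0,"wy":0,"wz":0,"dx":0,"dy":0,"dz":0,"hand":1},{"wx":0,"wy":0,"wz":0,"dx":0,"dy":0,"dz":0,"hand":1}]'
python3 shot.py w8;python3 - <<'E'
from h import *
import pickle
c=pickle.load(open('pics/w8.pkl','rb'));im=cv2.imread('pics/w8.png');s=r.get_state();print(s['tool_pos'],pix(c,[.5565,.186,.116]),pix(c,[.5421,.1072,.141]))
for b,st in blobs(im[:,:,::-1],'red',30): print(b,st,onz(c,b,.116).round(4))
c7=pickle.load(open('pics/w7.pkl','rb'));print('idx',onz(c7,(406.8,195.7),.011).round(4))
E
```

```text
clock: 10.88
tool_pos: [0.5418, 0.1114, 0.2319]
eef_rot: [0.772, 0.636, -0.001, -0.0]
contact_force: [1.6, -0.0, -0.9]
opening: 0.546
finger_force: 0.0
clock: 11.3
tool_pos: [0.5557, 0.1829, 0.232]
eef_rot: [0.772, 0.636, -0.001, 0.0]
contact_force: [0.5, -0.1, -0.3]
opening: 0.169
finger_force: 0.0
clock: 11.55
tool_pos: [0.5564, 0.1822, 0.2333]
eef_rot: [0.772, 0.635, -0.0, 0.0]
contact_force: [0.3, 0.7, -0.2]
opening: 0.01
finger_force: 0.0
w8 drift 0.00018509262593419118 [([323.2, 216.0], [306, 198, 36, 37, 1028]), ([323.8, 439.7], [304, 429, 40, 20, 632])] [([282.5, 387.3], [280, 352, 6, 68, 272]), ([363.7, 388.0], [361, 352, 6, 68, 271])]
[0.55641824 0.18259659 0.23330213] [321.31751543 219.7110925 ] [322.93459756 346.9081401 ]
[323.2, 216.0] [306, 198, 36, 37, 1028] [0.5582 0.1882 0.116 ]
[323.8, 439.7] [304, 429, 40, 20, 632] [0.5238 0.0106 0.116 ]
idx [ 0.5806 -0.0899  0.011 ]
```

View pics/w8.png

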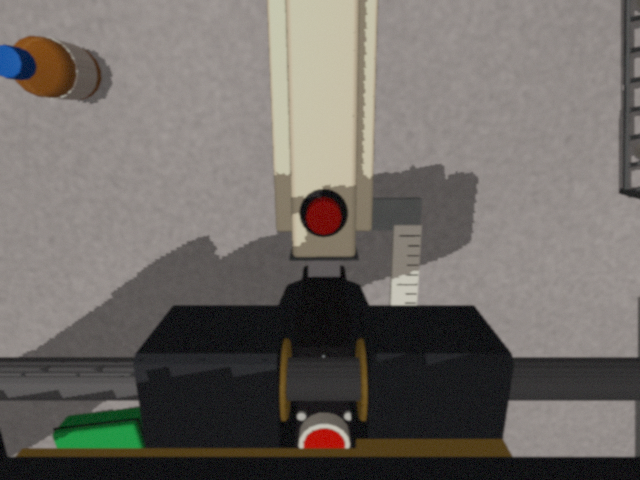

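The button is at (323,216), giving (0.558,0.188), 5 mm beyond the TCP. Correct and descend to just above it.

```bash

python3 -m jog '[{"wx":0,"wy":0,"wz":0,"dx":0.004,"dy":0.018,"dz":-0.1,"hand":1},{"wx":0,"wy":0,"wz":0,"dx":0,"dy":0,"dz":-0.16,"hand":1},{"wx":0,"wy":0,"wz":0,"dx":0,"dy":0,"dz":-0.12,"hand":1},{"wx":0,"wy":0,"wz":0,"dx":0,"dy":0,"dz":-0.05,"hand":1},{"wx":0,"wy":0,"wz":0,"dx":0,"dy":0,"dz":0,"hand":1}]'
python3 -m jog '[{"wx":0,"wy":0,"wz":0,"dx":0,"dy":0,"dz":0,"hand":1},{"wx":0,"wy":0,"wz":0,"dx":0,"dy":0,"dz":0,"hand":1},{"wx":0,"wy":0,"wz":0,"dx":0,"dy":0,"dz":0,"hand":1}]'
```

```text
clock: 12.02
tool_pos: [0.5551, 0.1872, 0.1227]
eef_rot: [0.772, 0.636, -0.003, -0.001]
contact_force: [-0.7, -0.7, -0.3]
opening: 0.006
finger_force: 0.0
clock: 12.27
tool_pos: [0.5586, 0.1884, 0.1273]
eef_rot: [0.772, 0.636, 0.001, 0.001]
contact_force: [-0.3, 0.1, 0.1]
opening: -0.0
finger_force: 0.0
```

```bash

python3 -m jog '[{"wx":0,"wy":0,"wz":0,"dx":-0.004,"dy":-0.003,"dz":-0.03,"hand":1},{"wx":0,"wy":0,"wz":0,"dx":0,"dy":0,"dz":-0.02,"hand":1},{"wx":0,"wy":0,"wz":0,"dx":0,"dy":0,"dz":-0.014,"hand":1},{"wx":0,"wy":0,"wz":0,"dx":0,"dy":0,"dz":0,"hand":1},{"wx":0,"wy":0,"wz":0,"dx":0,"dy":0,"dz":0,"hand":1}]'
python3 -m jog '[{"wx":0,"wy":0,"wz":0,"dx":0,"dy":0,"dz":0,"hand":1},{"wx":0,"wy":0,"wz":0,"dx":0,"dy":0,"dz":0,"hand":1}]'
python3 - <<'E'
from h import *
im=r.snapshot('scene');cv2.imwrite('pics/s2.png',im[:,:,::-1]);print(blobs(im,'yellow'),'was 329.2,287.0')
E
```

```text
clock: 12.68
tool_pos: [0.5572, 0.1877, 0.1105]
eef_rot: [0.772, 0.636, 0.001, 0.0]
contact_force: [0.0, 0.2, 6.0]
opening: 0.004
finger_force: 3.3
clock: 12.85
tool_pos: [0.5572, 0.1877, 0.1105]
eef_rot: [0.772, 0.636, 0.001, 0.0]
contact_force: [0.5, -1.1, 6.8]
opening: 0.003
finger_force: 3.3
[([322.7, 282.0], [317, 272, 16, 26, 52])] was 329.2,287.0
```

The arm sprang free: the pointer shifted about 8 px, roughly 20 mm. Lift, open and go over the grip.

```bash

python3 -m jog '[{"wx":0,"wy":0,"wz":0,"dx":0,"dy":0,"dz":0.08,"hand":1},{"wx":0,"wy":0,"wz":0,"dx":0,"dy":0,"dz":0.16,"hand":1},{"wx":0,"wy":0,"wz":0,"dx":0,"dy":0,"dz":0.16,"hand":0.3},{"wx":0,"wy":0,"wz":0,"dx":0,"dy":0,"dz":0.1,"hand":0.3},{"wx":0,"wy":0,"wz":0,"dx":-0.025,"dy":-0.132,"dz":0,"hand":0.3}]'
python3 -m jog '[{"wx":0,"wy":0,"wz":0,"dx":-0.025,"dy":-0.132,"dz":0,"hand":0.3},{"wx":0,"wy":0,"wz":0,"dx":-0.025,"dy":-0.132,"dz":0,"hand":0.3},{"wx":0,"wy":0,"wz":0,"dx":0,"dy":0,"dz":0,"hand":0.3},{"wx":0,"wy":0,"wz":0,"dx":0,"dy":0,"dz":0,"hand":0.3},{"wx":0,"wy":0,"wz":0,"dx":0,"dy":0,"dz":0,"hand":0.3}]'
python3 -m jog '[{"wx":0,"wy":0,"wz":0,"dx":0,"dy":0,"dz":0,"hand":0.3},{"wx":0,"wy":0,"wz":0,"dx":0,"dy":0,"dz":0,"hand":0.3},{"wx":0,"wy":0,"wz":0,"dx":0,"dy":0,"dz":0,"hand":0.3}]'
python3 shot.py w9;python3 - <<'E'
from h import *
import pickle
c=pickle.load(open('pics/w9.pkl','rb'));im=cv2.imread('pics/w9.png');s=r.get_state();print(s['tool_pos'],'post expected',pix(c,[.5384,.0875,.141]))
c1=cv2.resize(im[130:400,160:480],(800,600),interpolation=cv2.INTER_CUBIC);cv2.imwrite('pics/w9c.png',np.clip(c1.astype(float)*1.8,0,255).astype(np.uint8))
E
```

```text
clock: 13.32
tool_pos: [0.554, 0.163, 0.2396]
eef_rot: [0.768, 0.64, 0.007, 0.0]
contact_force: [0.7, 0.3, -0.9]
opening: 0.208
finger_force: 0.0
clock: 13.73
tool_pos: [0.5376, 0.0894, 0.2345]
eef_rot: [0.772, 0.636, 0.0, -0.0]
contact_force: [-0.6, 1.2, -0.9]
opening: 0.585
finger_force: 0.0
clock: 13.98
tool_pos: [0.5377, 0.0899, 0.2345]
eef_rot: [0.771, 0.637, 0.0, -0.0]
contact_force: [0.0, -0.7, 0.1]
opening: 0.698
finger_force: 0.0
w9 drift 0.00010134673536216221 [([325.0, 66.7], [306, 46, 39, 42, 1277]), ([323.7, 353.5], [306, 348, 36, 10, 252]), ([395.7, 355.5], [377, 353, 39, 5, 152])] [([392.3, 272.4], [352, 253, 72, 26, 494]), ([110.4, 383.9], [104, 347, 17, 73, 447]), ([536.7, 387.8], [529, 351, 14, 69, 380])]
[0.53766575 0.08963522 0.23453049] post expected [324.16296024 239.05526282]
```

View pics/w9c.png

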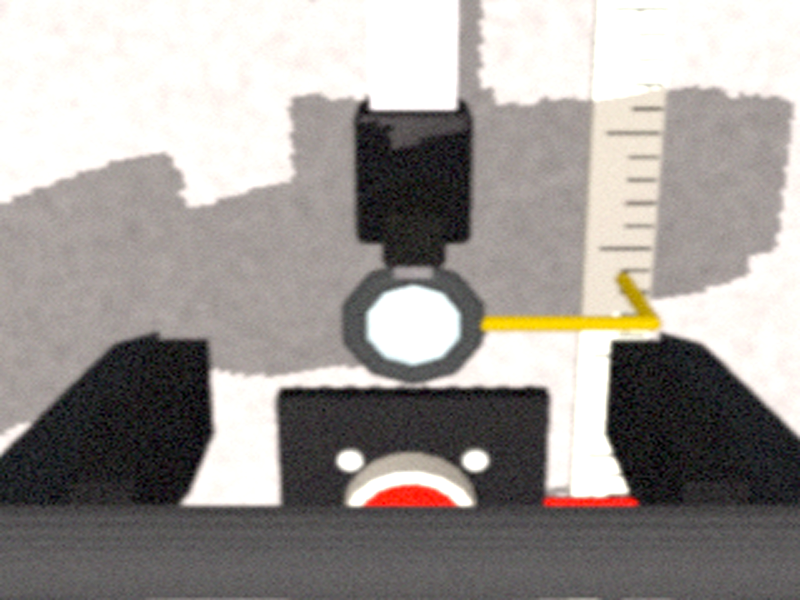

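The crop shows the post's top face at about (414,235), full frame (326,236), against a prediction of (324,239). The extended arm and the pointer at full frame (~420,275) agree with a 20 mm extension. Descend onto the grip.

```bash

python3 -m jog '[{"wx":0,"wy":0,"wz":0,"dx":0.005,"dy":-0.008,"dz":-0.1,"hand":0.3},{"wx":0,"wy":0,"wz":0,"dx":0,"dy":0,"dz":-0.15,"hand":0.3},{"wx":0,"wy":0,"wz":0,"dx":0,"dy":0,"dz":-0.15,"hand":0.3},{"wx":0,"wy":0,"wz":0,"dx":0,"dy":0,"dz":-0.09,"hand":0.3},{"wx":0,"wy":0,"wz":0,"dx":0,"dy":0,"dz":0,"hand":0.3}]'
python3 -m jog '[{"wx":0,"wy":0,"wz":0,"dx":0,"dy":0,"dz":0,"hand":0.3},{"wx":0,"wy":0,"wz":0,"dx":0,"dy":0,"dz":0,"hand":0.3}]'
```

```text
clock: 14.45
tool_pos: [0.5358, 0.0868, 0.1081]
eef_rot: [0.771, 0.636, -0.004, -0.002]
contact_force: [-0.4, -0.3, -0.6]
opening: 0.7
finger_force: 0.0
clock: 14.62
tool_pos: [0.54, 0.0868, 0.1135]
eef_rot: [0.772, 0.636, 0.001, 0.001]
contact_force: [0.5, -0.6, -0.5]
opening: 0.702
finger_force: 0.0
```

```bash

python3 -m jog '[{"wx":0,"wy":0,"wz":0,"dx":-0.002,"dy":0.002,"dz":-0.026,"hand":0.3},{"wx":0,"wy":0,"wz":0,"dx":0,"dy":0,"dz":0,"hand":1},{"wx":0,"wy":0,"wz":0,"dx":0,"dy":0,"dz":0,"hand":1},{"wx":0,"wy":0,"wz":0,"dx":0,"dy":0,"dz":0,"hand":1},{"wx":0,"wy":0,"wz":0,"dx":0,"dy":0,"dz":0,"hand":1}]' 50
python3 -m jog '[{"wx":0,"wy":0,"wz":0,"dx":0,"dy":0,"dz":0,"hand":1},{"wx":0,"wy":0,"wz":0,"dx":0,"dy":0,"dz":0,"hand":1},{"wx":0,"wy":0,"wz":0,"dx":0,"dy":0,"dz":0,"hand":1},{"wx":0,"wy":0,"wz":0,"dx":0,"dy":0,"dz":0,"hand":1},{"wx":0,"wy":0,"wz":0,"dx":0,"dy":0,"dz":0,"hand":1}]'
```

```text
clock: 15.03
tool_pos: [0.5387, 0.0872, 0.1062]
eef_rot: [0.772, 0.636, 0.0, 0.0]
contact_force: [0.2, -0.4, 0.2]
opening: 0.423
finger_force: 0.0
clock: 15.45
tool_pos: [0.5385, 0.0871, 0.1058]
eef_rot: [0.772, 0.636, 0.0, 0.0]
contact_force: [0.1, 0.0, 0.5]
opening: 0.176
finger_force: 50.0
```

```bash

python3 -m jog '[{"wx":0,"wy":0,"wz":0,"dx":-0.015,"dy":-0.079,"dz":0,"hand":1},{"wx":0,"wy":0,"wz":0,"dx":-0.015,"dy":-0.079,"dz":0,"hand":1},{"wx":0,"wy":0,"wz":0,"dx":-0.015,"dy":-0.079,"dz":0,"hand":1},{"wx":0,"wy":0,"wz":0,"dx":-0.015,"dy":-0.079,"dz":0,"hand":1},{"wx":0,"wy":0,"wz":0,"dx":-0.015,"dy":-0.079,"dz":0,"hand":1}]'
python3 -m jog '[{"wx":0,"wy":0,"wz":0,"dx":0,"dy":0,"dz":0,"hand":1},{"wx":0,"wy":0,"wz":0,"dx":0,"dy":0,"dz":0,"hand":1},{"wx":0,"wy":0,"wz":0,"dx":0,"dy":0,"dz":0,"hand":1},{"wx":0,"wy":0,"wz":0,"dx":0,"dy":0,"dz":0,"hand":1}]'
python3 shot.py w10;python3 - <<'E'
from h import *
import pickle
for n in('top','scene'):
    im=r.snapshot(n);cv2.imwrite(f'pics/{n}3.png',im[:,:,::-1]);print(n,blobs(im,'yellow'),[b for b in blobs(im,'red',5) if 260<b[0][0]<360 and 200<b[0][1]<300])
I=[cv2.imread('pics/w10.png')[200:440,300:620],cv2.imread('pics/scene3.png')[240:300,260:340]]
cv2.imwrite('pics/e.png',np.hstack([cv2.resize(i,(400,300),interpolation=cv2.INTER_CUBIC) for i in I]))
E
```

```text
clock: 15.87
tool_pos: [0.5203, -0.009, 0.1058]
eef_rot: [0.771, 0.637, 0.002, -0.001]
contact_force: [1.3, 7.6, -0.5]
opening: 0.182
finger_force: 50.0
clock: 16.2
tool_pos: [0.5201, -0.0101, 0.1058]
eef_rot: [0.771, 0.637, 0.0, -0.0]
contact_force: [0.7, 2.4, 0.7]
opening: 0.184
finger_force: 50.0
w10 drift 5.0089591220714436e-05 [] [([240.8, 383.8], [236, 341, 12, 80, 506]), ([405.5, 383.1], [399, 341, 12, 80, 487]), ([359.8, 449.7], [64, 440, 491, 16, 4176])]
top [] [([346.0, 223.8], [344, 216, 5, 17, 20]), ([344.6, 260.4], [338, 251, 11, 17, 60])]
scene [([289.2, 268.3], [285, 256, 16, 27, 60])] [([303.6, 261.4], [297, 259, 14, 6, 69]), ([282.0, 282.8], [280, 281, 5, 4, 5])]
```

View pics/e.png

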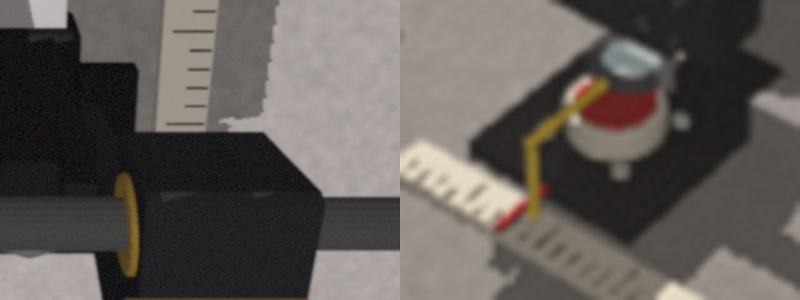

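The right half (scene camera) shows the pointer tip at full-frame (287,283), a little short of the red bar, which runs (279,286)–(289,278). The tip hangs in the vertical plane 79 mm off the axis, so I intersect its ray with that plane.

```bash
cat > tip.py <<'E'
from h import *
import sys
a=np.radians(-100.72);u=np.array([np.cos(a),np.sin(a),0]);v=np.array([-u[1],u[0],0]);S=np.array([.5075,-.0759,0])
c=r.camera_info('scene')
def tip(im):
    h=cv2.cvtColor(im,cv2.COLOR_RGB2HSV).astype(int);m=(h[...,0]>15)&(h[...,0]<33)&(h[...,1]>110)&(h[...,2]>60)
    n,l,st,ce=cv2.connectedComponentsWithStats(m.astype(np.uint8));R=[i for i in range(1,n) if st[i,4]>25 and 220<ce[i][1]<320 and 270<ce[i][0]<345]
    ys,xs=np.nonzero(l==max(R,key=lambda i:st[i,4]));k=ys.max();return xs[ys>=k-4].mean(),float(k)
def solve(uv):
    o,d=ray(c,uv);t=((S-o)@v+.079)/(d@v);p=o+t*d;return ((p-S)@u).round(4),p[2].round(4)
for f in sys.argv[1:]:
    im=np.ascontiguousarray(r.snapshot('scene') if f=='now' else cv2.imread(f'pics/{f}.png')[:,:,::-1]);t=tip(im);print(f,t,solve(t))
print('index check',solve((284.2,281.6)))
E
python3 tip.py scene0 s2 scene3
```

```text
scene0 (np.float64(324.2857142857143), 304.0) (np.float64(-0.1314), np.float64(0.0175))
s2 (np.float64(317.5), 300.0) (np.float64(-0.1107), np.float64(0.018))
scene3 (np.float64(286.1818181818182), 283.0) (np.float64(-0.0105), np.float64(0.0148))
index check (np.float64(-0.004), np.float64(0.0158))
```

```bash

python3 -m jog '[{"wx":0,"wy":0,"wz":0,"dx":-0.004,"dy":-0.022,"dz":0,"hand":1},{"wx":0,"wy":0,"wz":0,"dx":-0.004,"dy":-0.022,"dz":0,"hand":1},{"wx":0,"wy":0,"wz":0,"dx":0,"dy":0,"dz":0,"hand":1},{"wx":0,"wy":0,"wz":0,"dx":0,"dy":0,"dz":0,"hand":1},{"wx":0,"wy":0,"wz":0,"dx":0,"dy":0,"dz":0,"hand":1}]'
python3 -m jog '[{"wx":0,"wy":0,"wz":0,"dx":0,"dy":0,"dz":0,"hand":1},{"wx":0,"wy":0,"wz":0,"dx":0,"dy":0,"dz":0,"hand":1},{"wx":0,"wy":0,"wz":0,"dx":0,"dy":0,"dz":0,"hand":1},{"wx":0,"wy":0,"wz":0,"dx":0,"dy":0,"dz":0,"hand":1},{"wx":0,"wy":0,"wz":0,"dx":0,"dy":0,"dz":0,"hand":1}]'
python3 tip.py now
python3 - <<'E'
from h import *
I=[(r.snapshot('scene')[230:305,250:350]),(r.snapshot('top')[195:285,280:400])]
cv2.imwrite('pics/f.png',np.hstack([cv2.resize(i,(400,300),interpolation=cv2.INTER_CUBIC) for i in I])[:,:,::-1])
E
```

```text
clock: 16.77
tool_pos: [0.5179, -0.0215, 0.1058]
eef_rot: [0.771, 0.637, 0.0, -0.0]
contact_force: [0.7, 5.5, 1.8]
opening: 0.178
finger_force: 50.0
clock: 17.18
tool_pos: [0.5179, -0.0215, 0.1058]
eef_rot: [0.771, 0.637, 0.0, -0.0]
contact_force: [0.6, 5.8, 1.3]
opening: 0.176
finger_force: 50.0
now (np.float64(283.15384615384613), 281.0) (np.float64(-0.0005), np.float64(0.0158))
index check (np.float64(-0.004), np.float64(0.0158))
```

View pics/f.png

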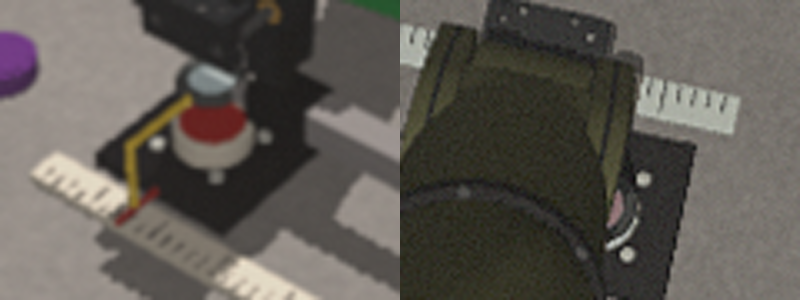

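The pointer tip now stands on the red bar (left half, about (135,205)) and the dish lies flat under the lens. Measured offset is -0.5 mm, the spring pulls at about 5.8 N, and the grip is 50 N. Handing in.

```bash
python3 -c "
from plant import r
print(r.finish_job())"
```

```text
the job is handed in; nothing more can be done
None
```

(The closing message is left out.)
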